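# Refit the ball in a packing-bench ball roller

### The job

One ball roller on the packing bench has lost its ball. Push the spare ball along the curved track until it drops into the open pocket at the track's exit, then lift it out there and set it in the empty roller cup, fully seated, and let go.

Things in the scene. Friction and masses are not known exactly. Their poses are not given: they have to be found in the camera images.
- ball_center (a point): Centre of the spare ball: smooth slippery white plastic, 50 mm, 80 g, rolls freely, 51 mm above the bench; starts in the track's straight tail (track frame y 120, x -40 to 5 mm), under a 42 mm wide slot between lips 68 to 71 mm above the bench, so it cannot be lifted there; closed fingers fit down the slot behind it. A like ball already sits in the other roller and stays.
- track: Fixed J-shaped metal channel. Origin: centre of the bend, on the bench; z up. Lane centre line in its frame, mm: closed tail end (-135,120), straight to (0,120), quarter circle of radius 120 about the origin to (120,0), straight to exit pocket (120,-30). Floor 26 up, inside width 53, walls 4 thick, 71 high; the lips and slot follow tail and bend. Walls and lips end at y = 0.
- exit (a point): Ball centre when in the exit pocket, 45 mm up; axes as the track's (ball arrives along -y: grip it along x). The pocket, 34 mm square and 6 deep in a neck 44 mm wide and 26 high, catches the ball once its centre is within 17 mm. The ball overhangs the neck on both sides: room for fingers there down to the bench. End stop 50 mm high, 26 mm beyond the centre.
- seat (a point): Ball centre when home in the empty roller, 46 mm above the bench on the roller's axis. The roller: fixed steel flange, 80 mm diameter, 6 thick, with an upright cup, 48 mm outer and 38 inner diameter, rim 30 mm above the bench. The ball rests on the rim, overhanging it slightly, and centres itself. A like roller that has its ball stands 120 mm or more away.
Things that resemble listed ones, but are neither listed nor needed, are in the scene too. What is shaped like the part that bears ball_center but blue or purple is not meant.

How it is judged:
By the outcome, as a careful person would: the job done as asked, in the order asked, and still so for the second after the job is handed in, with the robot touching nothing.
It also fails if it takes over 64 s, if anything falls off the work surface, if the arm or the gripper's body presses on something with over 40 N, if the wrist force passes 120 N, or if a joint passes its speed limit or range.

### The arm

A 6-joint arm with a two-finger parallel gripper is mounted at the origin on the work surface. World frame = base frame: x ahead of the robot, y to its left, z up, the work surface at z = 0. Lengths are in m, angles in rad, forces in N, time in s.
With the tool pointing down it reaches from about 0.425 to 1.125 m from the base axis. Payload 14.9 kg.
Tool frame: the origin (TCP) lies at the very end of the fingers, on their centre line; the grasp point (between the pads) lies 19 mm behind it; x points along the fingers, y is the direction in which the jaws open and shut, and the axes are right-handed (so a half turn about x gives the same grasp; the last joint's range is limited). The gripper opens to 91 mm and grips with 3 to 60 N. Pads are 32 mm wide; open, the fingers measure 118 mm over their backs; the gripper's body (76 mm by 178 mm) begins 60 mm behind the grasp point.
Start: joints at [-1.27, 0.379, 1.734, -0, 1.028, -0.033], TCP at [0.229, -0.661, 0.193] pointing down, gripper open.
Joint ranges: [-2.77, 2.77], [-0.74, 2.19], [0, 2.66], [-1.06, 4.2], [0.31, 2.87], [-3.08, 3.08]. Speed limits (rad/s): [1.89, 1.89, 2.39, 3.14, 3.14, 3.14].

### API

Orientations are given as a rotation vector (axis times angle).
In Python, from workcell import sensors, capture, camera_model, workorder gives the robot as it stands.
- The arm moves only by the shell command python3 -m crank 'ROWS' [FORCE]. ROWS is JSON, a list of rows, each a list of 5 numbers: the shift along the tool's x, y, z as a fraction of full scale, then the turn about the tool's x as a fraction of full scale, then the opening, from 0 (shut) to 1 (fully open). A call has 1 to 12 rows; each row is the pose to reach, as a shift and turn from the pose commanded when the call began, along the tool's axes at that moment; what a row does not reach only later rows make up. Full scale, the value 1, is 30 cm for a shift and 30 degrees for a turn. A row lasts 1/10 s, in which the tool goes at most 50 mm and 8.59 degrees, less where a joint would pass 70% of its speed; a pose out of reach is approached as far as the arm can. A call with a number of a shift or a turn outside -1 to 1 is refused whole. A call with a gripper value outside its range is refused whole. The fingers move at their own pace and stop on an object; FORCE is the grip in N (left out, the last holds). Time passes only in rows, so rows that repeat a pose let the fingers close. It gives the time, the measured TCP pose, the force and the opening at its end, in the units of the state.
- sensors.get_state(): the state, without advancing time (a new reading comes with each control period).
- capture(name): name is "scene" or "side" or "wrist"; returns the picture (480x640x3 uint8, red, green, blue); there is no depth.
- camera_model(name): a dict with "K" (3x3 intrinsics, pixels), "rvec" (rotation vector, rad) and "tvec" (3), from world to camera coordinates, as OpenCV has them; the wrist camera has in their place "hand_eye" (4x4, takes a point from camera to tool coordinates, whose origin is the TCP and whose axes are the tool frame's). Camera axes: x right, y down, z forward; pixel columns grow to the right and rows downward; lengths in m; the calibration is good to about 2 mm. A picture is of the moment at which its call begins: read the wrist's pose just before it. camera_model takes no time and is no camera call.
- workorder.job_done(): hands the job in, once; it reports no verdict.
The state is a dict: "time": time; "joint_pos": joint angles; "dq": joint speeds; "effort": joint torques, N m; "ee_pos": TCP position; "ee_rot": TCP orientation; "ft_force": force on the tool from outside, world axes, zero at the start; "wrist_torque": the same for the moment, N m; "grip_width": finger opening in m.
Only numpy, scipy, OpenCV 4.12 (cv2) and the standard library are available. Lean on these libraries where they do the work, as an engineer would, in place of code of your own. Each camera call takes 0.05 s, during which the arm holds its last target. There are 200 camera calls.

## Working session

There is one attempt and no reset: what is moved stays moved. The work goes in short steps, Python scripts to look and compute and a shell command to move; the robot and the scene stay as the last step left them, time stands still between calls to the robot, and variables do not carry over. Pictures are saved under pics/ and viewed, about 8 in all and at most 12, crops included, and the job is handed in when it is done.

```bash
ls; mkdir -p pics; python3 - <<'E'
from workcell import sensors,capture,camera_model
import cv2
s=sensors.get_state();print(s)
for n in("scene","side"):
    cv2.imwrite(f"pics/{n}0.png",capture(n)[:,:,::-1])
for n in("scene","side","wrist"):print(n,camera_model(n))
E
```

```text
pics
{'time': 0.0, 'joint_pos': array([-1.27027465e+00,  3.79453906e-01,  1.73478847e+00,  2.08526202e-05,
        1.02848775e+00, -3.33156576e-02]), 'dq': array([-1.85020414e-03,  5.82398607e-04,  6.33394968e-05, -2.07422542e-04,
       -1.06092754e-03,  7.35294273e-04]), 'effort': array([ 3.87688342e-03, -7.63723755e+01, -4.34369481e+01,  6.51904615e-02,
        4.24901058e-02, -8.30111890e-05]), 'ee_pos': array([ 0.22923222, -0.66094971,  0.19275275]), 'ee_rot': array([ 2.04081745,  0.34503104, -2.04109443]), 'ft_force': array([-1.09974369,  0.36198344,  0.60955603]), 'wrist_torque': array([-0.02014505,  0.01878457,  0.03949674]), 'grip_width': 0.09111713294937819}
scene {'K': array([[466.15504529,   0.        , 319.23409992],
       [  0.        , 466.15504529, 237.49143803],
       [  0.        ,   0.        ,   1.        ]]), 'rvec': array([ 2.1658775 ,  0.76273094, -0.35922344]), 'tvec': array([-0.42936369, -0.19360096,  1.25096081])}
side {'K': array([[567.05644829,   0.        , 327.59624001],
       [  0.        , 567.05644829, 240.30941612],
       [  0.        ,   0.        ,   1.        ]]), 'rvec': array([ 0.06533089, -2.81467693,  1.36137421]), 'tvec': array([0.5645119 , 0.06395067, 0.90937396])}
wrist {'K': array([[407.17790404,   0.        , 319.28198647],
       [  0.        , 407.17790404, 233.59957976],
       [  0.        ,   0.        ,   1.        ]]), 'hand_eye': array([[ 1.17820690e-03, -2.64126768e-01,  9.64487254e-01,
        -1.92444910e-01],
       [ 9.99999271e-01,  5.65441948e-04, -1.06674057e-03,
        -7.42552535e-04],
       [-2.63606813e-04,  9.64487807e-01,  2.64127242e-01,
        -7.51070602e-02],
       [ 0.00000000e+00,  0.00000000e+00,  0.00000000e+00,
         1.00000000e+00]])}
```

View pics/scene0.png

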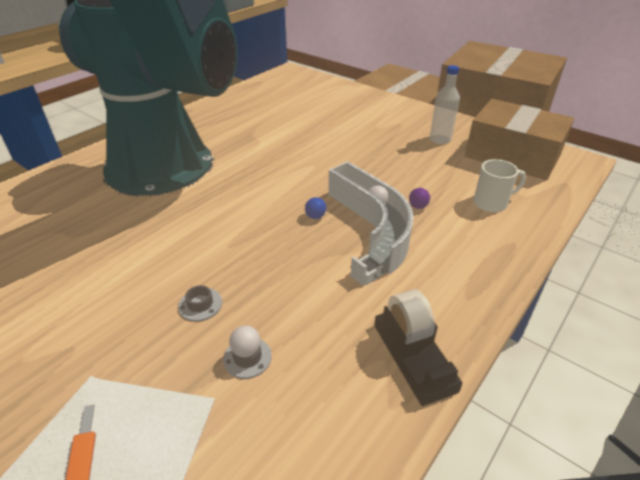

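View pics/side0.png

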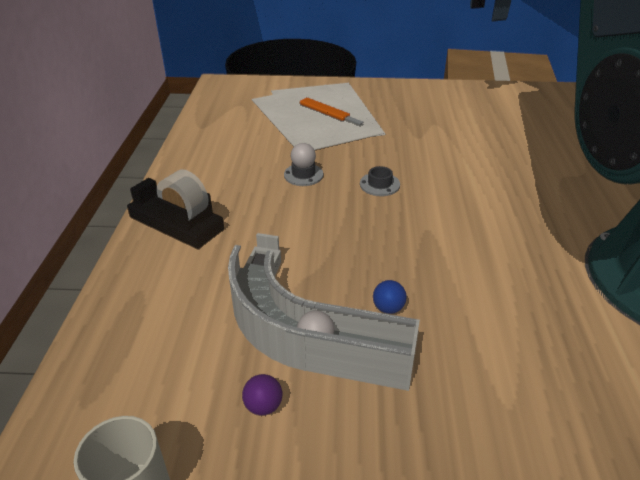

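The scene view shows the track with its tail at (340,172) and exit at (365,270), the ball at (378,194), the empty cup at (199,294) and the full roller at (246,350). In the side view the tail end is at (415,335), the exit at (265,250), the ball at (317,325) and the cup at (380,175). I'll enlarge both for corner picks.

```bash
python3 - <<'E'
import cv2,numpy as np
a=cv2.imread("pics/scene0.png")[155:295,300:430];b=cv2.imread("pics/side0.png")[225:395,220:430]
a=cv2.resize(a,None,fx=3,fy=3,interpolation=3);b=cv2.resize(b,None,fx=2,fy=2,interpolation=3)
o=np.zeros((420,810,3),'u1');o[:420,:390]=a;o[:340,390:810]=b
cv2.imwrite("pics/crop1.png",o[:,:800])
E
```

```text
(no output)
```

View pics/crop1.png

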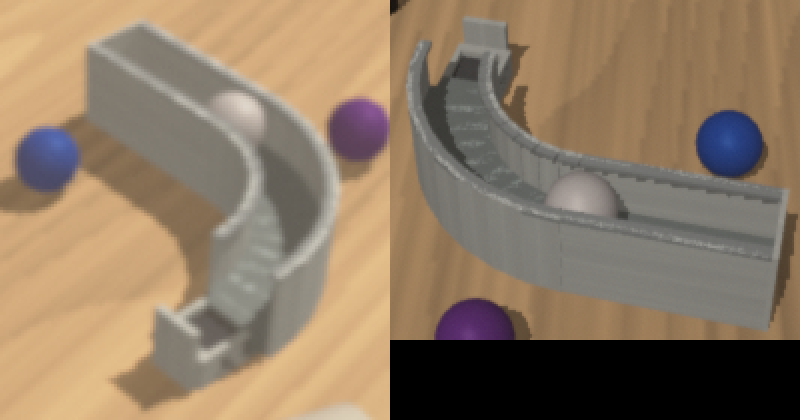

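```bash
cat > h.py <<'E'
import numpy as np,cv2
from scipy.optimize import least_squares
from workcell import camera_model
C={n:camera_model(n) for n in("scene","side")}
def proj(n,P):
    c=C[n];return cv2.projectPoints(np.atleast_2d(P).astype(float),c["rvec"],c["tvec"],c["K"],None)[0][:,0]
def tri(a,b):
    r=least_squares(lambda p:np.r_[proj("scene",p)[0]-a,proj("side",p)[0]-b],[.7,0,.05])
    return r.x,np.abs(r.fun).max()
def T(p,q):
    c,s=np.cos(p[2]),np.sin(p[2]);q=np.asarray(q,float)
    return np.stack([p[0]+c*q[...,0]-s*q[...,1],p[1]+s*q[...,0]+c*q[...,1],q[...,2]],-1)
E
python3 - <<'E'
from h import *
D={"tail_in":((-.139,.0895,.071),(329.3,170.3),(419,320)),"tail_out":((-.139,.1505,.071),(348.3,162.3),(410.5,354)),
"ex_out":((.1485,0,.071),(392.7,246.7),(236,246)),"ex_in":((.0915,0,.071),(372.3,232.3),(269,252.5)),
"stop_a":((.098,-.058,.05),(352.3,257.7),(278.5,236.5)),"stop_b":((.142,-.058,.05),(366.7,273.3),(257.5,235))}
for k,(m,a,b) in D.items(): print(k,*tri(a,b))
for k,a,b in(("ball",(379.2,195.5),(316.5,329)),("cup",(199,294),(380,172)),("roller",(246,341),(303,156))):print(k,*tri(a,b))
def f(p):
    r=[]
    for k,(m,a,b) in D.items():
        if 'stop' in k: continue
        P=T(p,m);r+=[proj("scene",P)[0]-a,proj("side",P)[0]-b]
    return np.ravel(r)
for y0 in np.arange(-3,3,1):
    r=least_squares(f,[.7,0,y0],loss="soft_l1");print(r.cost,r.x)
    
E
```

```text
tail_in [0.43851183 0.17610402 0.07006427] 0.6087191784022821
tail_out [0.45326332 0.23345441 0.06969409] 0.1849240927027722
ex_out [0.70295778 0.03542032 0.07043091] 0.05520505685024091
ex_in [0.65023975 0.04747636 0.0702664 ] 0.792168981580005
stop_a [ 0.64631159 -0.01812161  0.04866989] 0.7602971587780871
stop_b [ 0.68477104 -0.02949107  0.04042912] 2.297257153383441
ball [0.57316343 0.18328047 0.05328878] 1.4732931377897103
cup [ 0.47479649 -0.25520322  0.02997836] 0.3240550774256121
roller [ 0.62737253 -0.28278765  0.04498931] 0.470628050833227
6.192002024562086 [ 0.5594724   0.06252357 -6.47163415]
6.192002024558029 [ 0.5594724   0.06252357 -0.18844882]
6.192002024557814 [ 0.5594724   0.06252357 -0.18844882]
6.192002024557979 [ 0.5594724   0.06252357 -0.18844882]
6.192002024557882 [ 0.5594724   0.06252357 -0.18844882]
6.19200202455775 [ 0.5594724   0.06252357 -0.18844882]
```

```bash
cat >> h.py <<'E'
from workcell import sensors,capture
from scipy.spatial.transform import Rotation as Ro
def tool():
    s=sensors.get_state();R=Ro.from_rotvec(s["ee_rot"]).as_matrix();return s,R
def go(target,yaw=None):
    """shift (fractions, tool axes) to world target; turn (fraction of 30 deg) so the tool y axis has world heading yaw (mod pi)"""
    s,R=tool();d=R.T@(np.array(target)-s["ee_pos"])/.3
    h=np.arctan2(R[1,1],R[0,1]);t=0
    if yaw is not None:
        t=-(yaw-h);t=(t+np.pi/2)%np.pi-np.pi/2;t=np.degrees(t)/30
    print("pos",s["ee_pos"].round(4),"yhead",np.degrees(h).round(1),"shift",d.round(4),"turn",round(t,3),"q6",s["joint_pos"][5].round(2),"F",s["ft_force"].round(1),"w",round(s["grip_width"],4),"t",s["time"])
W=camera_model("wrist")
def wpose():
    s,R=tool();M=np.eye(4);M[:3,:3]=R;M[:3,3]=s["ee_pos"];return M@W["hand_eye"]
def wproj(M,P):
    N=np.linalg.inv(M);return cv2.projectPoints(np.atleast_2d(P).astype(float),cv2.Rodrigues(N[:3,:3])[0],N[:3,3],W["K"],None)[0][:,0]
def wray(M,uv,z):
    d=M[:3,:3]@np.linalg.solve(W["K"],[uv[0],uv[1],1.]);return M[:3,3]+d*(z-M[2,3])/d[2]
E
python3 - <<'E'
from h import *
s,R=tool();print(R.round(3)); go([.45,-.30,.25])
E
```

```text
[[-0.     0.328 -0.945]
 [ 0.001 -0.945 -0.328]
 [-1.    -0.001 -0.   ]]
pos [ 0.2292 -0.661   0.1929] yhead -70.9 shift [-0.1896 -0.8959 -1.0896] turn 0 q6 -0.03 F [-0.5 -0.1  1.1] w 0.0908 t 0.1
```

```bash
python3 -m crank '[[-0.09,-0.1,-0.1,0,1],[-0.19,-0.2,-0.22,0,1],[-0.19,-0.3,-0.33,0,1],[-0.19,-0.4,-0.44,0,1],[-0.19,-0.5,-0.55,0,1],[-0.19,-0.6,-0.66,0,1],[-0.19,-0.7,-0.77,0,1],[-0.19,-0.8,-0.88,0,1],[-0.19,-0.88,-1,0,1],[-0.19,-0.88,-1,0,1],[-0.19,-0.88,-1,0,1]]'
python3 - <<'E'
from h import *
M=wpose();im=capture("wrist");cv2.imwrite("pics/w1.png",im[:,:,::-1]);np.save("w1.npy",M)
print(wproj(M,[[.475,-.255,.03]]));go([.57,.08,.27])
E
```

```text
time: 1.2
ee_pos: [0.4266, -0.313, 0.2503]
ee_rot: [2.039, 0.346, -2.04]
ft_force: [-0.7, -0.4, 0.0]
grip_width: 0.0911
[[281.13494846 132.86213353]]
pos [ 0.4262 -0.3137  0.2503] yhead -70.8 shift [-0.0657 -1.0823 -0.8837] turn 0 q6 0.56 F [-0.6 -0.5  1. ] w 0.0914 t 1.25
```

View pics/w1.png

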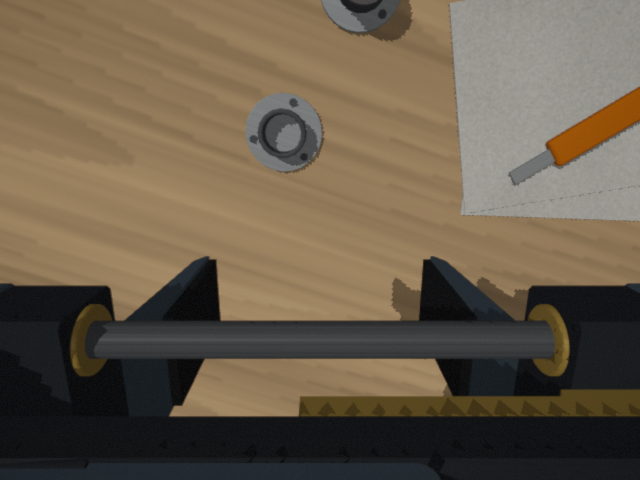

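The wrist view shows the empty cup's rim centred at (283,132), where (281,133) was predicted, so the seat estimate holds to about 1–2 mm. Next is the track. I'm turning the jaws to heading +79° so that joint 6 stays in range while the tool turns through the bend.

```bash
python3 -m crank '[[-0.03,-0.1,-0.1,-0.2,1],[-0.06,-0.21,-0.21,-0.4,1],[-0.06,-0.32,-0.32,-0.6,1],[-0.06,-0.43,-0.43,-0.8,1],[-0.06,-0.54,-0.54,-1,1],[-0.06,-0.65,-0.65,-1,1],[-0.06,-0.76,-0.76,-1,1],[-0.06,-0.88,-0.88,-1,1],[-0.06,-1,-1,-1,1],[-0.06,-1,-1,-1,1]]' | head -2
for i in 1 2 3; do python3 -m crank '[[0,0,0,-0.28,0.3],[0,0,0,-0.56,0],[0,0,0,-0.84,0],[0,0,0,-1,0],[0,0,0,-1,0]]' |head -2; done
python3 - <<'E'
from h import *
go([.66,.13,.27],np.radians(79.2))
E
```

```text
time: 2.25
ee_pos: [0.6133, 0.0707, 0.2681]
time: 2.75
ee_pos: [0.6114, 0.0664, 0.2682]
time: 3.25
ee_pos: [0.6114, 0.067, 0.2683]
time: 3.75
ee_pos: [0.6114, 0.0674, 0.2684]
pos [0.6114 0.0674 0.2684] yhead 48.9 shift [-0.0055  0.2636 -0.015 ] turn -1.009 q6 -0.78 F [ 0.2  0.8 -0.5] w 0.0004 t 3.75
```

```bash
python3 -m crank '[[0,0.08,0,-0.28,0],[0,0.16,0,-0.56,0],[0,0.26,-0.01,-0.84,0],[0,0.26,-0.01,-1,0],[0,0.26,-0.01,-1,0],[0,0.26,-0.01,-1,0]]' |head -2
cat > ov.py <<'E'
from h import *
def lines(tx0=-.139):
    L=[]
    for r in(.0895,.0935,.1465,.1505,.099,.141):
        z=.071;a=np.linspace(np.pi/2,0,30)
        L.append(np.r_[[[tx0,r,z]],np.c_[r*np.cos(a),r*np.sin(a),0*a+z]])
    L.append(np.array([[tx0,.0895,.071],[tx0,.1505,.071]]))
    e=[.12,-.03];h=.017
    L.append(np.array([[e[0]+i*h,e[1]+j*h,.026] for i,j in((-1,-1),(1,-1),(1,1),(-1,1),(-1,-1))]))
    L.append(np.array([[.098,-.056,.05],[.142,-.056,.05]]))
    return L
def overlay(im,pr,p):
    im=cv2.resize(im,None,fx=1.25,fy=1.25)
    for l in lines():
        q=pr(T(p,l));cv2.polylines(im,[np.round(q*1.25*8).astype(int).reshape(-1,1,2)],False,(0,0,255),1,cv2.LINE_AA,3)
    return im
E
python3 - <<'E'
from ov import *
M=wpose();im=capture("wrist")[:,:,::-1].copy();cv2.imwrite("pics/w2.png",im);np.save("w2.npy",M)
cv2.imwrite("pics/w2o.png",overlay(im,lambda P:wproj(M,P),[.5595,.0625,-.188]))
go([.66,.13,.27])
E
```

```text
time: 4.35
ee_pos: [0.66, 0.1285, 0.2683]
pos [0.66   0.1284 0.2684] yhead 78.8 shift [-0.0054  0.0051 -0.001 ] turn 0 q6 -1.22 F [-0.2  0.2 -0.2] w 0.0006 t 4.4
```

View pics/w2o.png

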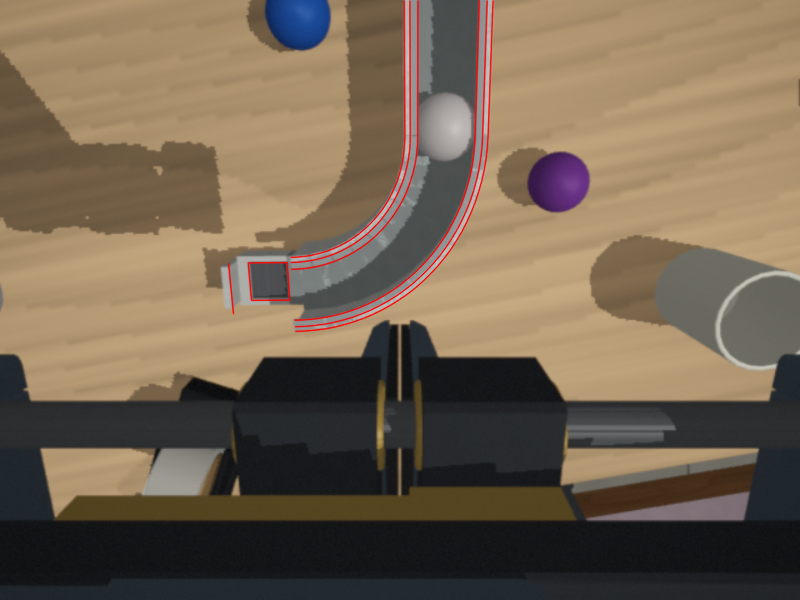

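The overlay of the fitted track lies on the real one to about 1 mm. The ball is at (445,126) in the scaled picture, just before the bend, and the pocket is at (269,281).

```bash
cat >> h.py <<'E'
TP=[.5595,.0625,-.188]
def tinv(P):
    c,s=np.cos(TP[2]),np.sin(TP[2]);d=np.array(P[:2])-TP[:2];return np.array([c*d[0]+s*d[1],-s*d[0]+c*d[1]])
E
python3 - <<'E'
from h import *
M=np.load("w2.npy");b=wray(M,(356,101),.051);print("ball",b,tinv(b)*1e3,np.hypot(*tinv(b)))
print("pocket",tinv(wray(M,(269/1.25,281/1.25),.026))*1e3,"cup",wray(np.load("w1.npy"),(283,132),.03))
yaw=TP[2]+np.pi/2
for x in(-.07,-.08):
    P=T(TP,[x,.12,.12]);print(P);go(P,yaw)
E
```

```text
ball [0.5748231  0.18268214 0.051     ] [ -7.40827324 120.9283376 ] 0.12115504672417239
pocket [119.85208645 -29.72999811] cup [ 0.47638967 -0.25648021  0.03      ]
[0.51316074 0.19346821 0.12      ]
pos [0.66   0.1284 0.2684] yhead 78.8 shift [ 0.4947  0.1177 -0.5221] turn -0.014 q6 -1.22 F [-0.2  0.2 -0.2] w 0.0006 t 4.4
[0.50333694 0.19533716 0.12      ]
pos [0.66   0.1284 0.2684] yhead 78.8 shift [ 0.4947  0.1175 -0.5554] turn -0.014 q6 -1.22 F [-0.2  0.2 -0.2] w 0.0006 t 4.4
```

```bash
python3 -m crank '[[0.05,0.03,-0.1,-0.01,0],[0.12,0.06,-0.2,-0.01,0],[0.2,0.09,-0.3,-0.01,0],[0.3,0.118,-0.4,-0.01,0],[0.4,0.118,-0.5,-0.01,0],[0.49,0.118,-0.522,-0.01,0],[0.49,0.118,-0.522,-0.01,0],[0.49,0.118,-0.522,-0.01,0]]' |head -2
python3 - <<'E'
from h import *
P=T(TP,[-.07,.12,.04]);print(P);go(P,TP[2]+np.pi/2)
E
```

```text
time: 5.2
ee_pos: [0.5138, 0.1931, 0.1222]
[0.51316074 0.19346821 0.04      ]
pos [0.5138 0.1931 0.1222] yhead 79.3 shift [ 0.2742  0.0006 -0.0023] turn 0.002 q6 -1.07 F [0.4 0.9 0.8] w 0.0006 t 5.2
```

```bash
python3 -m crank '[[0.07,0,-0.002,0,0],[0.14,0,-0.002,0,0],[0.21,0,-0.002,0,0],[0.274,0,-0.002,0,0],[0.274,0,-0.002,0,0]]'
python3 -m crank '[[0,0,0.02,0,0],[0,0,0.04,0,0],[0,0,0.06,0,0],[0,0,0.08,0,0],[0,0,0.1,0,0],[0,0,0.12,0,0],[0,0,0.14,0,0],[0,0,0.16,0,0],[0,0,0.18,0,0],[0,0,0.2,0,0],[0,0,0.22,0,0],[0,0,0.233,0,0]]'
python3 - <<'E'
from h import *
s,R=tool();print(tinv(s["ee_pos"])*1e3)
def way(phis):
    c=s["ee_pos"]
    for f in phis:
        P=T(TP,[.12*np.sin(f),.12*np.cos(f),.04]);d=R.T@(P-c)/.3
        h=np.arctan2(R[1,1],R[0,1]);t=np.degrees(h-(TP[2]+np.pi/2-f))/30
        print([round(float(v),3) for v in(*d,t)])
way(np.radians(np.arange(2.5,30.1,2.5)))
E
```

```text
time: 5.7
ee_pos: [0.5131, 0.193, 0.0389]
ee_rot: [0.146, 1.567, -0.147]
ft_force: [-0.3, 0.2, -0.3]
grip_width: 0.0006
time: 6.9
ee_pos: [0.5747, 0.1797, 0.0398]
ee_rot: [0.142, 1.581, -0.149]
ft_force: [-64.9, -4.1, 79.2]
grip_width: 0.0003
[ -7.00221817 117.95519333]
[-0.001, 0.006, 0.041, 0.089]
[-0.002, 0.005, 0.058, 0.172]
[-0.002, 0.003, 0.076, 0.255]
[-0.002, 0.0, 0.093, 0.339]
[-0.002, -0.003, 0.11, 0.422]
[-0.003, -0.007, 0.127, 0.505]
[-0.003, -0.012, 0.144, 0.589]
[-0.003, -0.018, 0.16, 0.672]
[-0.003, -0.024, 0.176, 0.755]
[-0.003, -0.031, 0.192, 0.839]
[-0.004, -0.039, 0.208, 0.922]
[-0.004, -0.047, 0.223, 1.005]
```

Contact force is far too high (about 100 N), so I'm backing off to look.

```bash
python3 -m crank '[[0,0,-0.03,0,0],[0,0,-0.06,0,0],[0,0,-0.06,0,0]]'
python3 - <<'E'
from ov import *
s,R=tool();print(tinv(s["ee_pos"])*1e3)
M=wpose();im=capture("wrist")[:,:,::-1].copy();sd=capture("side")[:,:,::-1].copy();sc=capture("scene")[:,:,::-1].copy()
for n,i in(("w3",im),("side3",sd),("scene3",sc)):cv2.imwrite(f"pics/{n}.png",i)
o=np.zeros((600,800,3),'u1');a=cv2.resize(sc[150:290,300:430],None,fx=2.5,fy=2.5,interpolation=2);b=cv2.resize(sd[225:395,220:430],None,fx=2,fy=2,interpolation=2)
w=cv2.resize(im[:300],None,fx=.75,fy=.75)
o[:350,:325]=a;o[:340,330:750]=b;o[355:580,:480]=w
cv2.imwrite("pics/m3.png",o)
E
```

```text
time: 7.2
ee_pos: [0.5627, 0.184, 0.039]
ee_rot: [0.144, 1.567, -0.145]
ft_force: [-0.0, 0.2, -0.7]
grip_width: 0.0002
[-19.53960838 119.93017501]
```

View pics/m3.png

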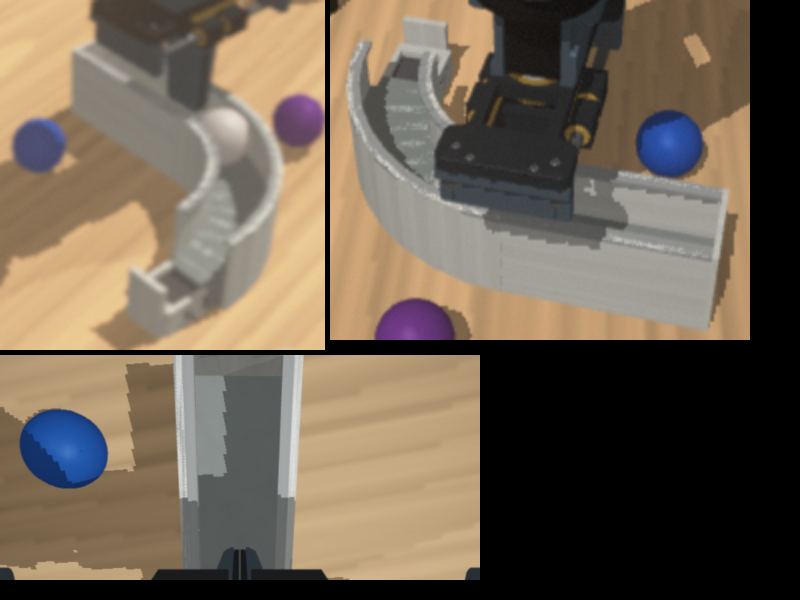

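```bash
python3 - <<'E'
from h import *
for f in range(0,50,5):
    a=np.radians(f);print(f,proj("scene",T(TP,[.12*np.sin(a),.12*np.cos(a),.051])).round(1))
a=cv2.imread("pics/scene3.png")[175:235,340:440]
cv2.imwrite("pics/c3.png",cv2.resize(a,None,fx=7,fy=7,interpolation=2))
E
for i in 1 2 3; do python3 -m crank '[[0,0,0.01,0,0],[0,0,0.015,0,0]]'|sed -n '2p;4p'; done
```

```text
0 [[380.2 197.7]]
5 [[383.5 199.8]]
10 [[386.5 202.1]]
15 [[389.1 204.6]]
20 [[391.5 207.2]]
25 [[393.5 209.9]]
30 [[395.2 212.8]]
35 [[396.5 215.7]]
40 [[397.4 218.7]]
45 [[397.8 221.8]]
ee_pos: [0.5687, 0.183, 0.0393]
ft_force: [0.3, 0.8, 0.3]
ee_pos: [0.5728, 0.1822, 0.0392]
ft_force: [0.1, 0.4, -1.0]
ee_pos: [0.5765, 0.1813, 0.0393]
ft_force: [-9.0, 0.3, 11.5]
```

View pics/c3.png

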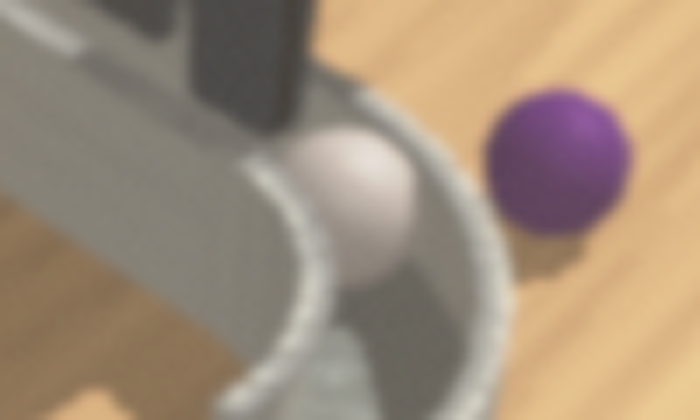

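The ball is at about 15° in the bend, right against the finger, and the reaction is back and up, so the finger is wedging the ball down into the floor. A wider part of the finger higher up could be doing that. I'll back off a little, raise the tips 10 mm and retry gently.

```bash
python3 -m crank '[[0,0,-0.03,0,0],[-0.033,0,-0.03,0,0],[-0.033,0,-0.03,0,0]]'|sed -n '2p;4p'
for i in 1 2 3 ; do python3 -m crank '[[0,0,0.01,0,0],[0,0,0.016,0,0]]'|sed -n '2p;4p'; done
python3 - <<'E'
from h import *
s,R=tool();print(tinv(s["ee_pos"])*1e3);print(R.round(3))
E
```

```text
ee_pos: [0.5686, 0.1834, 0.0505]
ft_force: [-0.4, 0.4, 0.1]
ee_pos: [0.5732, 0.1822, 0.0493]
ft_force: [0.7, -0.6, 0.5]
ee_pos: [0.5778, 0.1812, 0.049]
ft_force: [1.2, -1.0, 0.6]
ee_pos: [0.5824, 0.1804, 0.049]
ft_force: [-0.2, -0.1, 1.0]
[  0.44800418 120.09556259]
[[-0.     0.184  0.983]
 [ 0.     0.983 -0.184]
 [-1.     0.    -0.   ]]
```

No resistance now. I'll continue along the bend, turning with it.

```bash
cat > way.py <<'E'
import sys
from h import *
s,R=tool();q=tinv(s["ee_pos"]);print("track",(q*1e3).round(1),"phi",np.degrees(np.arctan2(q[0],q[1])).round(1),"z",s["ee_pos"][2].round(4),"F",s["ft_force"].round(1))
h=np.arctan2(R[1,1],R[0,1])
for f in np.arange(*map(float,sys.argv[1:4])):
    f=np.radians(f);P=T(TP,[.12*np.sin(f),.12*np.cos(f),.049])
    d=R.T@(P-s["ee_pos"])/.3;t=np.degrees(h-(TP[2]+np.pi/2-f))/30
    print([round(float(v),3) for v in(*d,t)])
E
python3 -m crank '[[0,0,0.017,0.08,0],[0,-0.002,0.034,0.17,0],[0,-0.003,0.052,0.25,0]]'|sed -n '2p;4p'
python3 way.py 10 35 2.5
```

```text
ee_pos: [0.5966, 0.1766, 0.0504]
ft_force: [-26.7, -5.9, 46.2]
track [ 15.1 119. ] phi 7.3 z 0.0504 F [-26.7  -5.9  46.2]
[0.005, -0.0, 0.019, 0.086]
[0.005, -0.001, 0.037, 0.169]
[0.005, -0.003, 0.054, 0.253]
[0.005, -0.006, 0.071, 0.336]
[0.004, -0.009, 0.088, 0.419]
[0.004, -0.014, 0.105, 0.503]
[0.004, -0.019, 0.122, 0.586]
[0.004, -0.024, 0.138, 0.669]
[0.004, -0.03, 0.155, 0.753]
[0.004, -0.038, 0.171, 0.836]
```

```bash
python3 - <<'E'
from h import *
s,R=tool();F=s["ft_force"];t=s["wrist_torque"];print(F,t)
c,sn=np.cos(TP[2]),np.sin(TP[2]);Q=np.array([[c,sn,0],[-sn,c,0],[0,0,1]])
F=Q@F;t=Q@t;print("track frame F",F,"tau",t)
print("r0 (closest pt on line)",np.cross(F,t)/F@F if 0 else np.cross(F,t)/(F@F),"dir",F/np.linalg.norm(F), "pitch",F@t/(F@F))
sc=capture("scene")[:,:,::-1];sd=capture("side")[:,:,::-1];cv2.imwrite("pics/side4.png",sd)
o=np.zeros((480,800,3),'u1');o[:360,:]=0
a=cv2.resize(sc[170:250,350:430],None,fx=5,fy=5,interpolation=2);b=cv2.resize(sd[230:350,220:320],None,fx=4,fy=4,interpolation=2)
o[:400,:400]=a;o[:480,400:]=b;cv2.imwrite("pics/m4.png",o)
E
```

```text
[-26.70505363  -5.8744573   46.16892602] [-1.17669223  4.2503821  -0.22258575]
track frame F [-25.13660646 -10.76197721  46.16892602] tau [-1.95033198  3.955573   -0.22258575]
r0 (closest pt on line) [-0.06259609 -0.03321704 -0.04182324] dir [-0.46845491 -0.20056411  0.86042085] pitch -0.0013272966701424822
```

View pics/m4.png

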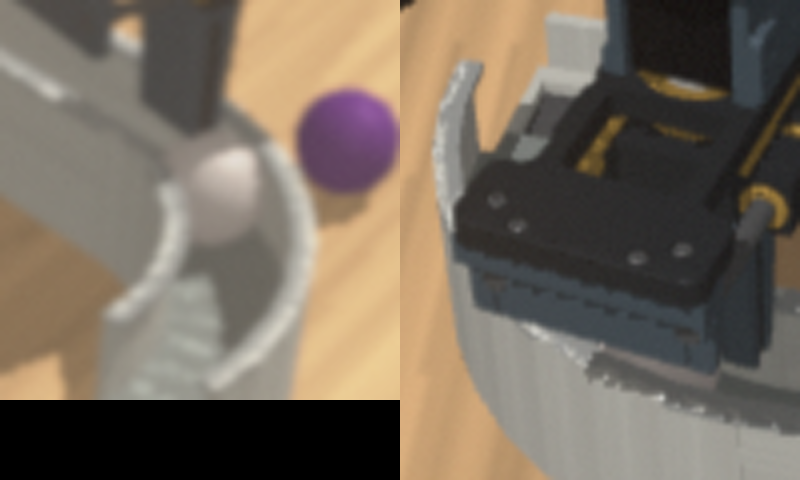

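```bash
python3 - <<'E'
from h import *
s,R=tool();p=s["ee_pos"]
for z in(.0504,.06,.07,.08):
  print(z,[ (proj("scene",[*(p+R@np.array([0,y,zz]))[:2],z])[0]-[350,170])*5 for y,zz in((0,0),(-.0135,.016),(.0135,.016),(-.0135,-.016))])
for f in(15,20,25,30):
  a=np.radians(f);print(f,(proj("scene",T(TP,[.1215*np.sin(a),.1215*np.cos(a),.051]))-[350,170])*5)
E
```

```text
0.0504 [array([175.06034074, 156.11650861]), array([174.17591649, 183.87511469]), array([221.8498211 , 164.03956833]), array([128.69348952, 148.26501445])]
0.06 [array([176.96571893, 138.39532067]), array([176.10576638, 166.04546239]), array([224.0462034 , 146.28492739]), array([130.31303426, 130.57740335])]
0.07 [array([178.97497551, 119.70799983]), array([178.14122008, 147.24014916]), array([226.36245945, 127.56127694]), array([132.02077903, 111.92652916])]
0.08 [array([181.00968801, 100.78392337]), array([180.20287101, 128.19280286]), array([228.70819714, 108.59930913]), array([133.75006022,  93.04044818])]
15 [[198.62566142 172.15055221]]
20 [[210.64061142 185.31667799]]
25 [[220.92376518 199.12684729]]
30 [[229.36259576 213.4984606 ]]
```

The ball sits at about 22°, with the finger tip over its upper rear. The fingertips seem to taper, so I was pushing with the narrow end and riding over the ball. Fix: go deeper, with the tip 4 mm off the floor so the full-width pads meet the ball's equator. That means backing off, descending and pushing again.

```bash
python3 -m crank '[[0,-0.003,-0.03,-0.08,0],[0,-0.007,-0.07,-0.16,0],[0,-0.012,-0.11,-0.25,0],[0,-0.014,-0.13,-0.25,0],[0.03,-0.014,-0.13,-0.25,0],[0.062,-0.014,-0.13,-0.25,0],[0.062,-0.014,-0.13,-0.25,0]]'|sed -n '2p;4p'
python3 way.py 0 1 5
python3 -m crank '[[0,0,0.02,0,0],[0,0,0.035,0,0],[0,0,0.05,0,0]]'|sed -n '2p;4p'
python3 -m crank '[[0,0,0.01,0,0],[0,0,0.02,0,0]]'|sed -n '2p;4p'
python3 way.py 0 1 5
```

```text
ee_pos: [0.5584, 0.1845, 0.0288]
ft_force: [-0.1, -0.1, 0.5]
track [-23.9 119.6] phi -11.3 z 0.0288 F [-0.1 -0.1  0.5]
[-0.067, 0.001, 0.079, 0.005]
ee_pos: [0.5746, 0.182, 0.0308]
ft_force: [-0.2, 0.2, -0.1]
ee_pos: [0.58, 0.1809, 0.0307]
ft_force: [-0.5, -0.1, 0.2]
track [ -2.  120.1] phi -0.9 z 0.0307 F [-0.5 -0.1  0.2]
[-0.061, -0.0, 0.007, 0.006]
```

```bash
sed -i 's/\.049\]/.0305]/' way.py
python3 -m crank '[[0,0,0.012,0.03,0],[0,0,0.025,0.08,0]]'|sed -n '2p;4p'
python3 -m crank '[[0,-0.001,0.017,0.08,0],[0,-0.003,0.034,0.17,0]]'|sed -n '2p;4p'
python3 way.py 8 34 2.5
```

```text
ee_pos: [0.5872, 0.1795, 0.0306]
ft_force: [0.8, 1.1, -0.8]
ee_pos: [0.597, 0.1764, 0.0306]
ft_force: [0.1, 0.3, -0.0]
track [ 15.6 118.9] phi 7.5 z 0.0306 F [ 0.1  0.3 -0. ]
[0.0, 0.0, 0.004, 0.018]
[0.0, -0.0, 0.021, 0.101]
[0.0, -0.001, 0.039, 0.184]
[0.0, -0.003, 0.056, 0.268]
[0.0, -0.006, 0.073, 0.351]
[0.0, -0.01, 0.09, 0.434]
[0.0, -0.014, 0.107, 0.518]
[0.0, -0.019, 0.124, 0.601]
[0.0, -0.025, 0.14, 0.684]
[0.0, -0.031, 0.157, 0.768]
[0.0, -0.039, 0.172, 0.851]
```

Past the former jam point with no force. I'll continue in steps.

```bash
python3 -m crank '[[0,0,0.021,0.1,0],[0,-0.001,0.039,0.18,0],[0,-0.003,0.056,0.27,0],[0,-0.006,0.073,0.35,0]]'|sed -n '2p;4p'
python3 way.py 20 46 2.5
```

```text
ee_pos: [0.6173, 0.1678, 0.0305]
ft_force: [0.3, 1.2, 1.3]
track [ 37.1 114.2] phi 18.0 z 0.0305 F [0.3 1.2 1.3]
[0.0, -0.001, 0.014, 0.067]
[0.0, -0.002, 0.032, 0.15]
[0.0, -0.003, 0.049, 0.234]
[0.0, -0.006, 0.066, 0.317]
[0.0, -0.009, 0.083, 0.4]
[0.0, -0.013, 0.1, 0.484]
[0.0, -0.018, 0.117, 0.567]
[0.0, -0.023, 0.134, 0.65]
[0.0, -0.029, 0.15, 0.734]
[0.0, -0.036, 0.166, 0.817]
[0.0, -0.044, 0.182, 0.9]
```

```bash
python3 - <<'E'
from h import *
sc=capture("scene")[:,:,::-1];sd=capture("side")[:,:,::-1]
o=np.zeros((480,800,3),'u1')
a=cv2.resize(sc[170:290,330:430],None,fx=4,fy=4,interpolation=2);b=cv2.resize(sd[230:350,220:320],None,fx=4,fy=4,interpolation=2)
o[:480,:400]=a;o[:480,400:]=b;cv2.imwrite("pics/m5.png",o)
for f in range(20,91,10):
  a=np.radians(f);print(f,(proj("scene",T(TP,[.1215*np.sin(a),.1215*np.cos(a),.051]))-[330,170])*4)
E
```

```text
20 [[248.51248913 148.25334239]]
30 [[263.4900766  170.79876848]]
40 [[272.23735224 194.8445249 ]]
50 [[274.1808996  219.73481833]]
60 [[268.91681641 244.71852401]]
70 [[256.26403995 268.96554138]]
80 [[236.31551092 291.59521038]]
90 [[209.47933513 311.7171929 ]]
```

View pics/m5.png

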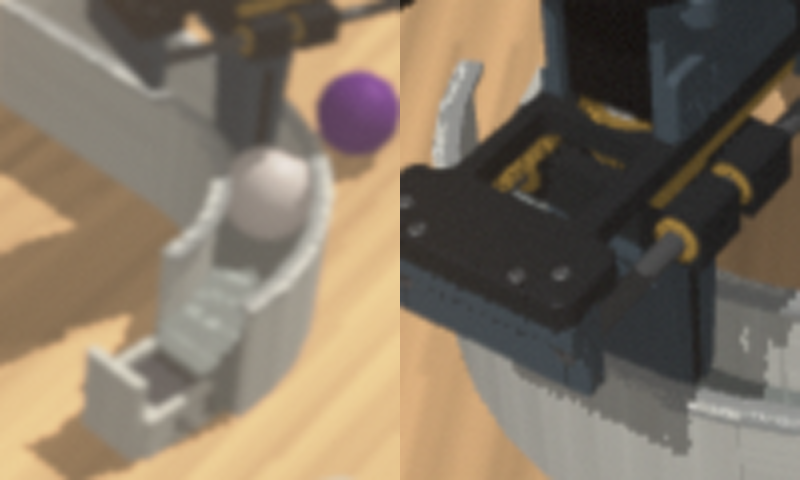

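The ball is now at about 39° of the bend, at (270,193) in the crop, and moves ahead of the finger freely. Continuing.

```bash
python3 -m crank '[[0,-0.001,0.014,0.07,0],[0,-0.002,0.032,0.15,0],[0,-0.003,0.049,0.23,0],[0,-0.006,0.066,0.32,0],[0,-0.009,0.083,0.4,0],[0,-0.013,0.1,0.48,0],[0,-0.018,0.117,0.57,0],[0,-0.023,0.134,0.65,0],[0,-0.029,0.15,0.73,0],[0,-0.036,0.166,0.82,0],[0,-0.044,0.182,0.9,0]]'|sed -n '2p;4p'
python3 way.py 45 75 2.5
```

```text
ee_pos: [0.6585, 0.1302, 0.0305]
ft_force: [-0.0, 0.4, -0.8]
track [84.6 85. ] phi 44.9 z 0.0305 F [-0.   0.4 -0.8]
[-0.0, 0.0, 0.001, 0.004]
[-0.0, -0.0, 0.018, 0.088]
[-0.0, -0.001, 0.036, 0.171]
[-0.0, -0.003, 0.053, 0.254]
[-0.0, -0.006, 0.07, 0.338]
[-0.0, -0.009, 0.087, 0.421]
[-0.0, -0.014, 0.104, 0.504]
[-0.0, -0.018, 0.121, 0.588]
[-0.0, -0.024, 0.138, 0.671]
[-0.0, -0.03, 0.154, 0.754]
[-0.0, -0.038, 0.17, 0.838]
[-0.0, -0.045, 0.185, 0.921]
```

```bash
python3 -m crank '[[0,0,0.018,0.09,0],[0,-0.001,0.036,0.17,0],[0,-0.003,0.053,0.25,0],[0,-0.006,0.07,0.34,0],[0,-0.009,0.087,0.42,0],[0,-0.014,0.104,0.5,0],[0,-0.018,0.121,0.59,0],[0,-0.024,0.138,0.67,0],[0,-0.03,0.154,0.75,0],[0,-0.038,0.17,0.84,0],[0,-0.045,0.185,0.92,0]]'|sed -n '2p;4p'
python3 way.py 74 91 2.5
```

```text
ee_pos: [0.6787, 0.0767, 0.0305]
ft_force: [0.5, 0.8, -0.6]
track [114.4  36.2] phi 72.4 z 0.0305 F [ 0.5  0.8 -0.6]
[-0.0, -0.0, 0.011, 0.051]
[-0.0, -0.001, 0.028, 0.134]
[-0.0, -0.003, 0.046, 0.217]
[-0.0, -0.005, 0.063, 0.301]
[-0.0, -0.008, 0.08, 0.384]
[-0.0, -0.012, 0.097, 0.467]
[-0.0, -0.017, 0.114, 0.551]
```

```bash
python3 -m crank '[[0,0,0.011,0.05,0],[0,-0.001,0.028,0.13,0],[0,-0.003,0.046,0.22,0],[0,-0.005,0.063,0.3,0],[0,-0.005,0.063,0.3,0]]'|sed -n '2p;4p'
python3 - <<'E'
from ov import *
s,R=tool();print(tinv(s["ee_pos"])*1e3,s["time"],s["joint_pos"][5])
sc=capture("scene")[:,:,::-1];sd=capture("side")[:,:,::-1]
o=np.zeros((480,800,3),'u1')
a=cv2.resize(sc[200:300,330:430],None,fx=4,fy=4,interpolation=2);b=cv2.resize(sd[200:320,220:320],None,fx=4,fy=4,interpolation=2)
o[:400,:400]=a;o[:480,400:]=b;cv2.imwrite("pics/m6.png",o)
P=T(TP,[.12,-.03,.045]);print(P,(proj("scene",P)-[330,200])*4,(proj("side",P)-[220,200])*4)
E
```

```text
ee_pos: [0.6794, 0.0575, 0.0305]
ft_force: [-0.7, 0.0, 0.1]
[118.73462504  17.48625841] 14.05 0.08882930568930765
[0.67177876 0.01060126 0.045     ] [[163.19434415 226.0257102 ]] [[159.31830558 197.18931572]]
```

View pics/m6.png

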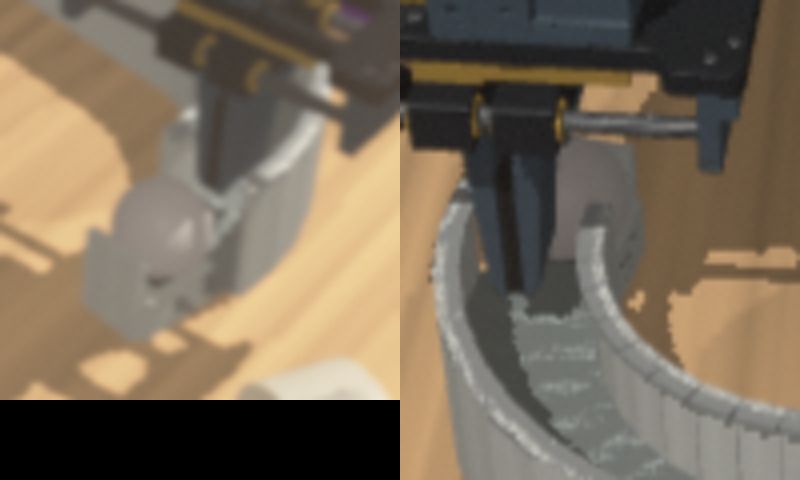

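The ball is in the exit pocket: at (162,222) in the crop, with the seated position predicted at (163,226). I'll back off, lift, and check its position numerically.

```bash
python3 -m crank '[[0,0,-0.02,0,0],[-0.1,0,-0.03,0.1,0],[-0.25,0,-0.03,0.25,0],[-0.4,0,0,0.28,0.3],[-0.5,0,0.05,0.28,0.6],[-0.5,0,0.1,0.28,1],[-0.5,0,0.15,0.28,1],[-0.5,0,0.157,0.28,1],[-0.5,0,0.157,0.28,1]]'
python3 - <<'E'
from h import *
P=T(TP,[.12,-.03,.026]);go(P,TP[2])
M=wpose();w=capture("wrist")[:,:,::-1];sc=capture("scene")[:,:,::-1];sd=capture("side")[:,:,::-1]
P[2]=.045;pw=wproj(M,P)[0];print(pw,proj("scene",P),proj("side",P))
def crop(im,c,h,f):
    x,y=np.clip(np.round(c).astype(int),h,[640-h,480-h]);print(x-h,y-h);return cv2.resize(im[y-h:y+h,x-h:x+h],(f,f),interpolation=2)
o=np.hstack([crop(w,pw,100,400),crop(sd,proj("side",P)[0],50,400)])
cv2.imwrite("pics/m7.png",o)
E
```

```text
time: 15.05
ee_pos: [0.677, 0.0105, 0.179]
ee_rot: [1.343, 1.118, -1.346]
ft_force: [0.0, 0.1, -0.4]
grip_width: 0.0459
pos [0.677  0.0105 0.179 ] yhead -10.6 shift [ 0.5099 -0.0159  0.0028] turn 0.006 q6 0.17 F [ 0.   0.1 -0.4] w 0.0459 t 15.05
[313.40562165 218.63277797] [[370.79858604 256.50642755]] [[259.8295764  249.29732893]]
213 119
210 199
```

View pics/m7.png

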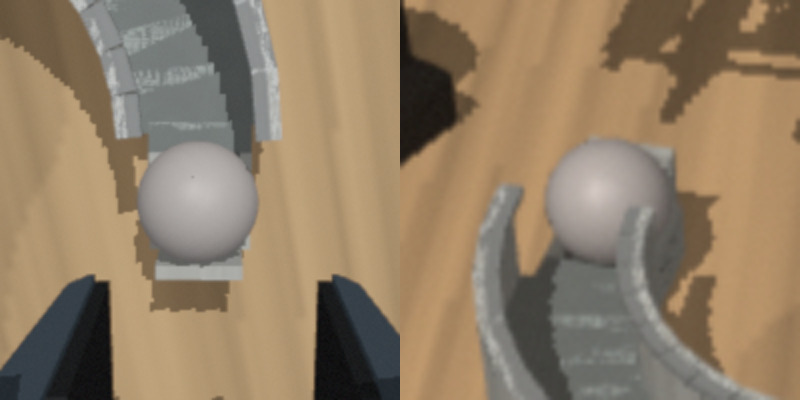

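The ball sits in the pocket, at (312,220) in the wrist image against (313,219) predicted, resting by the end stop. Next I open fully, descend and grip.

```bash
python3 - <<'E'
from h import *
M=wpose()
f=lambda p:np.r_[wproj(M,p)[0]-[312,220],proj("side",p)[0]-[262.8,249.5]]
r=least_squares(f,[.67,.01,.045]);print(r.x,r.fun,tinv(r.x)*1e3);print("wrist@.045",tinv(wray(M,(312,220),.045))*1e3)
go([*wray(M,(312,220),.045)[:2],.026],TP[2])
E
python3 -m crank '[[0,0,0,0,1],[0,-0.01,0,0,1],[0,-0.01,0,0,1],[0,-0.01,0,0,1],[0,-0.01,0,0,1],[0,-0.01,0,0,1]]' 15
```

```text
[0.67005518 0.00953171 0.04287884] [-0.81784337  0.44150928 -1.69936001  0.44292863] [118.50668033 -31.37283306]
wrist@.045 [119.2273258  -30.48952505]
pos [0.6774 0.0112 0.1796] yhead -10.6 shift [ 0.5119 -0.0199  0.0071] turn 0.007 q6 0.17 F [ 0.  -0.7 -0.6] w 0.0577 t 15.2
time: 15.8
ee_pos: [0.6748, 0.0113, 0.1805]
ee_rot: [1.344, 1.116, -1.344]
ft_force: [-0.1, -0.1, 0.5]
grip_width: 0.0916
```

```bash
python3 -m crank '[[0.1,-0.01,0.006,0,1],[0.2,-0.01,0.006,0,1],[0.3,-0.01,0.006,0,1],[0.4,-0.01,0.006,0,1],[0.46,-0.01,0.006,0,1],[0.508,-0.01,0.006,0,1],[0.508,-0.01,0.006,0,1],[0.508,-0.01,0.006,0,1]]' 20
python3 -m crank '[[0,0,0,0,0.4],[0,0,0,0,0.4],[0,0,0,0,0.4],[0,0,0,0,0.4],[0,0,0,0,0.4],[0,0,0,0,0.4],[0,0,0,0,0.4],[0,0,0,0,0.4],[0,0,0,0,0.4]]' 20
```

```text
time: 16.6
ee_pos: [0.6721, 0.0101, 0.0289]
ee_rot: [1.344, 1.116, -1.343]
ft_force: [-0.7, 0.2, -0.0]
grip_width: 0.091
time: 17.5
ee_pos: [0.6715, 0.0101, 0.0281]
ee_rot: [1.344, 1.116, -1.344]
ft_force: [-0.2, -1.2, 0.8]
grip_width: 0.0477
```

```bash
python3 -m crank '[[0,0,0,0,0.4],[0,0,0,0,0.4],[0,0,0,0,0.4]]' 20 | tail -2
python3 -m crank '[[-0.02,0,0,0,0.4],[-0.05,0,0,0,0.4],[-0.08,0,0,0,0.4],[-0.13,0,0,0,0.4],[-0.2,0,0,0,0.4],[-0.3,0,0,0,0.4],[-0.3,0,0,0,0.4]]' 20
python3 - <<'E'
from h import *
cv2.imwrite("pics/side8.png",capture("side")[:,:,::-1]);cv2.imwrite("pics/w8.png",capture("wrist")[:,:,::-1])
go([.4755,-.2555,.16])
E
```

```text
ft_force: [0.3, -0.2, 0.7]
grip_width: 0.0474
time: 18.5
ee_pos: [0.6741, 0.0101, 0.1233]
ee_rot: [1.347, 1.112, -1.339]
ft_force: [1.3, -0.3, -0.6]
grip_width: 0.0472
pos [0.672  0.0101 0.1196] yhead -10.6 shift [-0.136  -0.4813  0.9905] turn 0 q6 0.16 F [-0.4  0.7 -1.8] w 0.047 t 18.6
```

Still holding at 47 mm. I'll measure the ball's offset in the gripper from the wrist picture and the side view.

```bash
python3 - <<'E'
from h import *
s,R=tool();M=wpose()
w=cv2.imread("pics/w8.png");sd=cv2.imread("pics/side8.png")
P=s["ee_pos"]+R@[-.019,0,0];pw=wproj(M,P)[0];ps=proj("side",P)[0];print(pw,ps)
def crop(im,c,h,f):
    x,y=np.clip(np.round(c).astype(int),h,[640-h,480-h]);print(x-h,y-h);return cv2.resize(im[y-h:y+h,x-h:x+h],(f,f),interpolation=2)
cv2.imwrite("pics/m8.png",np.hstack([crop(w,pw,100,400),crop(sd,ps,50,400)]))
E
```

```text
[319.06588464 292.6275667 ] [255.34862781 199.96600495]
219 193
205 150
```

View pics/m8.png

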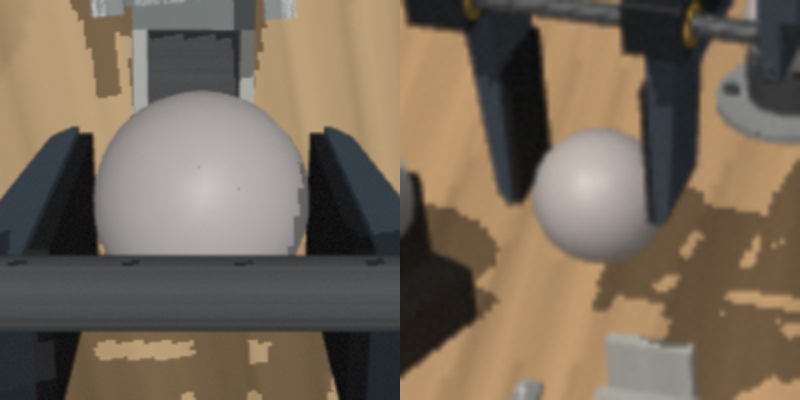

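Ball firmly held: its centre is at (319,291) in the wrist image against (319,293) predicted for the grasp point. Carrying it over the seat.

```bash
python3 - <<'E'
from h import *
s,R=tool();M=wpose()
f=lambda p:np.r_[wproj(M,p)[0]-[319.5,291],proj("side",p)[0]-[255.5,198.7]]
r=least_squares(f,s["ee_pos"]);print("ball in tool",(R.T@(r.x-s["ee_pos"])*1e3).round(1),r.fun)
E
python3 -m crank '[[-0.06,-0.03,0.06,0,0.4],[-0.13,-0.08,0.15,0,0.4],[-0.13,-0.13,0.27,0,0.4],[-0.13,-0.19,0.39,0,0.4],[-0.13,-0.25,0.51,0,0.4],[-0.13,-0.31,0.63,0,0.4],[-0.13,-0.37,0.75,0,0.4],[-0.13,-0.43,0.87,0,0.4],[-0.13,-0.47,0.96,0,0.4],[-0.13,-0.48,0.99,0,0.4],[-0.13,-0.48,0.99,0,0.4],[-0.13,-0.48,0.99,0,0.4]]' 20
python3 - <<'E'
from h import *
go([.4755,-.2555,.16])
M=wpose();w=capture("wrist")[:,:,::-1];sc=capture("scene")[:,:,::-1];sd=capture("side")[:,:,::-1]
for n,i in(("w9",w),("scene9",sc),("side9",sd)):cv2.imwrite(f"pics/{n}.png",i)
np.save("w9.npy",M)
def blob(im,c,h=30):  # pale ball near c: mask low saturation & bright, min enclosing circle
    x,y=np.round(c).astype(int);p=im[y-h:y+h,x-h:x+h].astype(int);m=((p.max(2)-p.min(2)<28)&(p.min(2)>95)).astype('u1')
    n,l,st,ce=cv2.connectedComponentsWithStats(m);k=1+st[1:,4].argmax();q=np.argwhere(l==k)[:,::-1].astype(np.float32)
    (cx,cy),r=cv2.minEnclosingCircle(q);return (cx+x-h,cy+y-h),r,st[k]
s,R=tool();P=s["ee_pos"]+R@[-.019,0,0]
for n,i in(("scene",sc),("side",sd)):
    c=proj(n,P)[0];print(n,c,blob(i,c))
E
```

```text
ball in tool [-22.1   0.1  -2.1] [-0.22736526  0.14129564 -0.81881683  0.29386545]
time: 19.8
ee_pos: [0.4758, -0.2548, 0.1569]
ee_rot: [1.344, 1.117, -1.344]
ft_force: [0.3, 0.9, -0.1]
grip_width: 0.0477
pos [ 0.4758 -0.2548  0.1569] yhead -10.6 shift [-0.0105 -0.0005  0.0024] turn 0 q6 -0.35 F [ 0.3  0.9 -0.1] w 0.0477 t 19.8
scene [184.24737204 232.08213695] ((np.float64(182.4166660308838), np.float64(232.77777862548828)), 15.031574249267578, array([ 15,  20,  28,  26, 271], dtype=int32))
side [384.09146311 102.32418368] ((np.float64(366.79629611968994), np.float64(111.5)), 23.323802947998047, array([  0,  20,  28,  40, 578], dtype=int32))
```

```bash
python3 -m crank '[[0.08,0,0.002,0,0.4],[0.16,0,0.002,0,0.4],[0.24,0,0.002,0,0.4],[0.31,0,0.002,0,0.4],[0.36,0,0.002,0,0.4],[0.38,0,0.002,0,0.4],[0.38,0,0.002,0,0.4],[0.38,0,0.002,0,0.4]]' 20
python3 - <<'E'
from h import *
go([.4755,-.2555,.0325])
sc=capture("scene")[:,:,::-1];sd=capture("side")[:,:,::-1];M=wpose();w=capture("wrist")[:,:,::-1]
s,R=tool();P=s["ee_pos"]+R@[-.019,0,0]
def crop(im,c,h,f):
    x,y=np.clip(np.round(c).astype(int),h,[640-h,480-h]);print(c,x-h,y-h);return cv2.resize(im[y-h:y+h,x-h:x+h],(f,f),interpolation=2)
cv2.imwrite("pics/m10.png",np.hstack([crop(sc,proj("scene",P)[0],40,400),crop(sd,proj("side",P)[0],40,400)]))
for n in("scene","side"):print(proj(n,[.4755,-.2555,.03]))
E
```

```text
time: 20.75
ee_pos: [0.4759, -0.2562, 0.0438]
ee_rot: [1.344, 1.115, -1.343]
ft_force: [1.1, -0.5, -0.6]
grip_width: 0.0477
pos [ 0.4759 -0.2562  0.0438] yhead -10.6 shift [ 0.0378 -0.0018 -0.002 ] turn 0 q6 -0.35 F [ 1.1 -0.5 -0.6] w 0.0477 t 20.75
[195.46470539 281.63932119] 155 242
[380.17055079 157.10663801] 340 117
[[198.82427845 294.03940558]]
[[379.31086624 172.13088969]]
```

The picture limit is reached, so from here I go by force readings and numeric checks. Lowering gently.

```bash
python3 -m crank '[[0.01,-0.001,-0.001,0,0.4],[0.02,-0.001,-0.001,0,0.4],[0.02,-0.001,-0.001,0,0.4]]' 20|sed -n '2p;4,5p'
python3 -m crank '[[0.007,0,0,0,0.4],[0.014,0,0,0,0.4],[0.014,0,0,0,0.4]]' 20|sed -n '2p;4,5p'
python3 -m crank '[[0.004,0,0,0,0.4],[0.004,0,0,0,0.4]]' 20|sed -n '2p;4,5p'
```

```text
ee_pos: [0.4749, -0.2555, 0.0368]
ft_force: [-0.3, 0.1, -0.7]
grip_width: 0.0473
ee_pos: [0.4749, -0.2556, 0.0326]
ft_force: [-0.9, 1.0, -0.4]
grip_width: 0.0471
ee_pos: [0.4751, -0.2556, 0.0316]
ft_force: [-0.8, -1.6, -1.6]
grip_width: 0.0474
```

```bash
python3 -m crank '[[0.003,0,0,0,0.4],[0.003,0,0,0,0.4],[0.003,0,0,0,0.4]]' 20|sed -n '2p;4,5p'
python3 -m crank '[[0.003,0,0,0,0.4],[0.003,0,0,0,0.4],[0.003,0,0,0,0.4]]' 20|sed -n '2p;4,5p'
```

```text
ee_pos: [0.4752, -0.2557, 0.0309]
ft_force: [-0.7, -0.5, -1.0]
grip_width: 0.0478
ee_pos: [0.4751, -0.2557, 0.03]
ft_force: [-1.1, 0.7, 1.2]
grip_width: 0.0477
```

```bash
python3 -m crank '[[0,0,0,0,0.56],[0,0,0,0,0.6],[0,0,0,0,0.7],[0,0,0,0,0.85],[0,0,0,0,1],[0,0,0,0,1],[0,0,0,0,1],[0,0,0,0,1],[0,0,0,0,1],[0,0,0,0,1]]' |sed -n '1,2p;4,5p'
python3 -m crank '[[-0.05,0,0,0,1],[-0.15,0,0,0,1],[-0.3,0,0,0,1],[-0.45,0,0,0,1],[-0.6,0,0,0,1],[-0.6,0,0,0,1]]' |sed -n '1,2p;4,5p'
python3 - <<'E'
from h import *
M=wpose();w=capture("wrist")[:,:,::-1];sc=capture("scene")[:,:,::-1];sd=capture("side")[:,:,::-1]
for n,i in(("w11",w),("scene11",sc),("side11",sd)):cv2.imwrite(f"pics/{n}.png",i)
P=np.array([.4755,-.2555,.046]);Q=np.array([.6274,-.2828,.045])
def circ(im,c,h,r0,r1):
    x,y=np.round(c).astype(int);g=cv2.cvtColor(im[max(y-h,0):y+h,x-h:x+h].copy(),6);k=4;g=cv2.resize(g,None,fx=k,fy=k,interpolation=2)
    C=cv2.HoughCircles(g,cv2.HOUGH_GRADIENT_ALT,1.5,20,param1=150,param2=.5,minRadius=int(r0*k),maxRadius=int(r1*k))
    return None if C is None else (C[0,:3]/k+[x-h,max(y-h,0),0]).round(1)
for nm,p in(("seat",P),("other",Q)):
  for n,i in(("scene",sc),("side",sd)):
    c=proj(n,p)[0];print(nm,n,c.round(1),circ(i,c,32,9,20))
c=wproj(M,P)[0];print("wrist",c,circ(w,c,70,25,55)); go(P)
E
```

```text
time: 23.3
ee_pos: [0.4751, -0.2557, 0.0299]
ft_force: [-0.8, -0.6, 0.1]
grip_width: 0.0912
time: 23.9
ee_pos: [0.4778, -0.2572, 0.217]
ft_force: [1.2, -0.2, -0.7]
grip_width: 0.0913
seat scene [197.3 287.9] None
seat side [379.8 165. ] [[380.2 163.8  13.1]]
other scene [245.6 340.8] None
other side [302.5 156.2] None
wrist [314.71533018 206.47510759] [[314.  205.4  27.8]]
pos [ 0.4748 -0.2555  0.2102] yhead -10.6 shift [ 5.472e-01  2.000e-03 -4.000e-04] turn 0 q6 -0.35 F [-1.1 -0.  -0.3] w 0.0913 t 24.05
```

```bash
python3 -m crank '[[-0.2,0,0,0,1],[-0.2,0,0,0,1],[-0.2,0,0,0,1],[-0.2,0,0,0,1],[-0.2,0,0,0,1]]' |sed -n '2p'
python3 - <<'E'
from h import *
P=np.array([.4755,-.2555,.046])
M=wpose();w=capture("wrist")[:,:,::-1];sd=capture("side")[:,:,::-1];sc=capture("scene")[:,:,::-1]
def circ(im,c,h,r0,r1,p=.5):
    x,y=np.round(c).astype(int);k=4;g=cv2.resize(cv2.cvtColor(im[max(y-h,0):y+h,x-h:x+h].copy(),6),None,fx=k,fy=k,interpolation=2)
    C=cv2.HoughCircles(g,cv2.HOUGH_GRADIENT_ALT,1.5,20,param1=100,param2=p,minRadius=int(r0*k),maxRadius=int(r1*k))
    return C[0,0]/k+[x-h,max(y-h,0),0] if C is not None else None
a=circ(w,wproj(M,P)[0],70,18,45);b=circ(sd,proj("side",P)[0],32,9,20);c=circ(sc,proj("scene",P)[0],32,9,22,.2);print(a,b,c)
f=lambda p:np.r_[wproj(M,p)[0]-a[:2],proj("side",p)[0]-b[:2],(proj("scene",p)[0]-c[:2] if c is not None else [])]
r=least_squares(f,P);print(r.x,r.fun.round(1))
# other roller's ball measured the same way (reference height)
Q=np.array([.6274,-.2828,.046])
for n,i in(("scene",sc),("side",sd)): print(n,proj(n,Q)[0],circ(i,proj(n,Q)[0],32,9,22,.2))
E
```

```text
ee_pos: [0.4743, -0.2552, 0.268]
[320.375      197.625       24.14611053] None NoneTraceback (most recent call last):
  File "<stdin>", line 10, in <module>
    return func(*args, **kwargs)
    vector_fun = VectorFunction(
        fun_wrapped,
    ...<6 lines>...
        workers=workers
    )
    self._update_fun()
    ~~~~~~~~~~~~~~~~^^
    self.f = self.fun_wrapped(xp_copy(self.x))
             ~~~~~~~~~~~~~~~~^^^^^^^^^^^^^^^^^
    return np.atleast_1d(self.fun(x))
                         ~~~~~~~~^^^
    return self.f(x, *self.args, **self.kwargs)
           ~~~~~~^^^^^^^^^^^^^^^^^^^^^^^^^^^^^^
  File "<stdin>", line 9, in <lambda>
TypeError: 'NoneType' object is not subscriptable
```

```bash
python3 - <<'E'
from h import *
P=np.array([.4755,-.2555,.046])
M=wpose();w=capture("wrist")[:,:,::-1]
N=np.linalg.inv(M);print("wrist pred",wproj(M,P)[0],"depth",(N@[*P,1])[2],"by radius",407.18*.025/24.15)
obs={}
for n in("scene","side"):
    i=capture(n)[:,:,::-1].astype(int);o=cv2.imread(f"pics/{n}0.png").astype(int)
    x,y=np.round(proj(n,P)[0]).astype(int);h=30
    p=i[y-h:y+h,x-h:x+h];d=np.abs(p-o[y-h:y+h,x-h:x+h]).sum(2)
    m=((d>40)&(p.max(2)-p.min(2)<35)).astype('u1')
    k,l,st,ce=cv2.connectedComponentsWithStats(m);j=1+st[1:,4].argmax()
    q=np.argwhere(l==j)[:,::-1].astype(np.float32);c,r=cv2.minEnclosingCircle(q)
    print(n,"pred",proj(n,P)[0].round(1),"enclosing",np.round(np.array(c)+[x-h,y-h],1),round(r,1),"centroid",(ce[j]+[x-h,y-h]).round(1),"bbox",st[j]+[x-h,y-h,0,0,0])
    E=proj(n,P+[0,0,.010])[0];print("  10mm higher would be",E.round(1))
    for rr in range(-16,18,2): print(''.join('#' if m[h+rr,h+cc] else '.' for cc in range(-20,21)))
E
```

```text
wrist pred [320.46240027 198.30547916] depth 0.4204707598873806 by radius 0.4215113871635611
scene pred [197.3 287.9] enclosing [196.  288.9] 14.4 centroid [196.2 288.2] bbox [183 275  28  29 575]
  10mm higher would be [196.4 284.1]
.........................................
.........................................
..............############...............
...........##################............
.........######################..........
........########################.........
.......#########################.........
......##########################.........
......###########################........
......############################.......
.......##.#######################........
.........#######################.........
.........#####################...........
..........######..##....##...............
....####.......#########.................
...###.......############................
..###....................................
side pred [379.8 165. ] enclosing [383.9 166.9] 16.5 centroid [381.3 164.9] bbox [368 152  29  29 541]
  10mm higher would be [380.1 160.5]
.........................................
.........................................
...............############..............
.............#################...........
...........#####################.........
..........#######################........
.........#########################.......
.........#########################.......
........##########################.......
.........#########################.......
..........#######################........
..........######################.........
...........####################.#........
..............##############..#.###......
...................###.#.........####....
..................................##.....
.........................................
```

All three cameras agree with the ball being seated. Handing in.

```bash
python3 -c "
from workcell import workorder,sensors
print(sensors.get_state()['time'],workorder.job_done())"
```

```text
the job is handed in; nothing more can be done
24.85 None
```

I pushed the spare ball round the bend into the exit pocket, gripped it there along the track's x axis, lifted it out and set it in the empty roller cup. I then let go, raised the tool clear and handed in at 24.9 s of the 64 s allowed.

**Last checks:** all three cameras put the ball within about 1–2 px of the fully seated position. In the wrist view it was at (320.4, 197.6) against (320.5, 198.3) predicted, at 0.4215 m depth against 0.4205 m. Before handing in, the gripper was open and well above the ball, with only noise on the force sensor.

**Problems on the way:**
- **Jams in the track:** my first two pushes were too shallow. The finger rode onto the ball and jammed, with wrist readings of about 102 N and then 54 N (the limit is 120 N). Those are the end-of-call readings, so the true peaks may have been somewhat higher. I backed off, pushed again with the tips near the floor, and the ball moved freely.
- **Grip width:** it read 47–48 mm on the 50 mm ball. I could not explain this, but the ball stayed held.
- **Checks without pictures:** I reached the picture limit just before the final lowering, so the seating was checked by numbers only. Circle detection failed in some of those images, so for the scene and side views I compared before-and-after images instead.

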